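# Seat the pendant carrier and hold the loupe in focus over the gem

### The job

Slide the white carrier with the green resin pendant along its channel, under the grey cover, until you feel it seat against the hidden stop. Only then lift the loupe from its wooden cradle by the handle and hold it level and still, its lens centred over the green gem and at the height of the red collar on the post: finish while still holding it there in the gripper, with nothing else carrying it. Push the carrier gently, never touch the fresh resin gem or its brass setting, and leave the other things on the table where they are.

Things in the scene. Friction and masses are not known exactly. Their poses are not given: they have to be found in the camera images.
- stage: Grey inspection stage, fixed to the table at a different place and heading each time. Origin on the table plane, on the channel's centre line; +x is the sliding direction (in, towards the cover). Floor plate 270 x 70 mm, 6 mm thick, from x = -150 to +120; two aluminium side rails, top 18 mm above the table, 54 mm apart inside; a grey cover over x = +20 to +120, top 23 mm above the table, hides the stop. An 8 mm steel post stands at x = +50, y = +53, 135 mm tall.
- carrier: White plate 160 x 50 x 8 mm, loose in the channel (2 mm side play), 0.2 kg. Origin: centre of its underside; +x points in under the cover, where its nose is. At x = -75 mm a black tab, 8 mm thick, 34 mm wide, 8 to 34 mm above the underside: push it. Travel to the fixed hard stop: 25 to 80 mm, varies. Sliding takes under 3 N, with jolts to 8 N at first touch; at the stop the force keeps rising.
- plunger (a joint): Small brass plunger in the hidden stop, sliding along the stage's x: 0 = out (nothing against it), about 0.006 m = pressed in flush by the seated carrier. A weak spring (80 N/m, at most 0.5 N) pushes it out, too weak to push the carrier back.
- gem: Domed green resin gem 21 mm across in a round brass setting 26 mm across, fixed on the carrier at carrier x = -30 mm, y = 0. Origin: the very top of the dome, 20 mm above the carrier's underside. Must not be touched.
- collar: Red collar 20 mm across and 10 mm tall on the steel post of the stage; its height, 80 to 115 mm above the table, differs each time. Origin: the collar's centre, which is the focal height for the loupe's lens centre.
- loupe: Hand loupe, 0.1 kg (varies by 0.7 to 1.4). Origin: centre of the lens, mid-thickness; z is the lens axis, upwards as it lies. Round black frame 60 mm across, 8 mm thick; steel neck; straight brass handle 14 x 14 mm in section, along the loupe's -x from x = -47 to x = -147 mm, centred on y = 0, z = 0. Grip it near x = -85 mm, across y. It lies in the cradle with its lens centre 40 mm above the table.
- cradle: Dark wooden cradle of the loupe, fixed to the table at a different place and heading each time. Origin on the table plane below the lens centre of the lying loupe, same axes as the loupe. Plate 200 x 70 mm, 6 mm thick, from x = -155 to +45; a block under the lens (x = -23 to +23, top 36 mm above the table) and a notched block under the handle's end (x = -143 to -127 mm, cheeks up to 39 mm); between the blocks the handle is free, 27 mm above the plate.
- resin_bottle: Bystander: black bottle 36 mm across, 90 mm tall. Origin: centre of its underside.
- swab_jar: Bystander: clear jar of cotton swabs, 76 mm across, 78 mm tall. Origin: centre of its underside.
- jar_lid: Bystander: white ring-shaped lid, 56 mm across, 10 mm tall. Origin: centre of its underside.
- tile: Bystander: white ceramic tile 100 x 100 x 8 mm in the blue tray. Origin: centre of its underside.
- mixing_cup: Bystander: yellow cup 48 mm across, 28 mm tall, in the blue tray. Origin: centre of its underside.
- paint_brush: Bystander: fine brush 147 mm long with black handle, in the blue tray. Origin: near its middle, at its underside.
- pigment_pot: Bystander: white pot 52 mm across, 35 mm tall. Origin: centre of its underside.
There are look-alikes about, which are no part of the job. What is shaped like the loupe but pink or turquoise is not meant.

How it is judged:
By the outcome, as a careful person would: the job done as asked, in the order asked, and still so for the second after the job is handed in, while the arm keeps its last pose, push and grip.
It also fails if it takes over 58 s, if anything falls off the work surface, if the arm or the gripper's body presses on something with over 40 N, if the wrist force passes 120 N, or if a joint passes its speed limit or range.

### The arm

A 7-joint arm with a two-finger parallel gripper is mounted at the origin on the work surface. World frame = base frame: x ahead of the robot, y to its left, z up, the work surface at z = 0. Lengths are in m, angles in rad, forces in N, time in s.
With the tool pointing down it reaches from about 0.35 to 0.9 m from the base axis. Payload 19.9 kg.
Tool frame: the origin (TCP) lies between the finger pads; the fingertips stand 19 mm ahead of it and the grasp point (between the pads) is the TCP; z points along the fingers, y is the direction in which the jaws open and shut (so a half turn about z gives the same grasp; the last joint's range is limited). The gripper opens to 94 mm and grips with 3 to 60 N. Pads are 16 mm wide; open, the fingers measure 119 mm over their backs; the gripper's body (75 mm by 177 mm) begins 78 mm behind the grasp point.
Start: joints at [1.103, 0.417, -0.01, 1.614, 0.005, 1.111, -0.053], TCP at [0.258, -0.569, 0.224] pointing down, gripper open.
Joint ranges: [-2.81, 2.81], [-0.39, 2.02], [-1.27, 1.25], [0.06, 2.57], [-1.19, 4.33], [0.19, 2], [-2.82, 2.82]. Speed limits (rad/s): [1.89, 1.89, 2.39, 2.39, 3.01, 3.01, 3.01].

### API

Orientations are given as a 3x3 rotation matrix whose columns are the frame's x, y, z axes.
In Python, from rig import robot gives the robot as it stands. Calls block until the motion is done:
- robot.move_ptp(position, orientation): joint-space move of the TCP to a pose.
- robot.move_linear(position, velocity=0.15, frame=None, threshold=None): straight line of the TCP; frame=None keeps the orientation; velocity is the mean speed in m/s. With threshold (N) it stops when the force on the tool has changed by that much, and returns True; else False.
- robot.goto_joints(angles): joint-space move.
- robot.gripper_to(opening): finger opening in m; the grip force is fixed at half the most; returns when the fingers have stopped.
- robot.pause(seconds).
- robot.ik(position, orientation): joint angles nearest the present ones, or None.
- robot.get_state(): the state.
- robot.grab_frame(name): name is "scene" or "top"; returns the picture (420x560x3 uint8, red, green, blue); there is no depth.
- robot.camera_info(name): a dict with "fx", "fy", "cx", "cy" (pixels), "dist" ([k1, k2, p1, p2, k3] as OpenCV has them; the pictures are not rectified), "rvec" (rotation vector, rad) and "tvec" (3), from world to camera coordinates, as OpenCV has them. Camera axes: x right, y down, z forward; pixel columns grow to the right and rows downward; lengths in m; the calibration is good to about 2 mm. A picture is of the moment at which its call begins. camera_info takes no time and is no camera call.
A pose or a line that the arm cannot do raises robot.PlanningError and nothing moves.
- robot.sign_off(): hands the job in, once; it reports no verdict.
The state is a dict: "time": time; "qpos": joint angles; "joint_vel": joint speeds; "effort": joint torques, N m; "ee_pos": TCP position; "tool_rot": TCP orientation; "force": force on the tool from outside, world axes, zero at the start; "moment": the same for the moment, N m; "opening": finger opening in m.
Only numpy, scipy, OpenCV 4.12 (cv2) and the standard library are available. Lean on these libraries where they do the work, as an engineer would, in place of code of your own. Each camera call takes 0.05 s, during which the arm holds its last target.

## Working session

There is one attempt and no reset: what is moved stays moved. The work goes in short steps, each a Python script; the robot and the scene stay as the last script left them, time stands still between calls to the robot, and variables do not carry over. Pictures are saved under pics/ and viewed, and the job is handed in when it is done.

```bash
ls; mkdir -p pics; python3 - <<'E'
from rig import robot
import cv2
for n in("scene","top"):
    cv2.imwrite(f"pics/{n}0.png",robot.grab_frame(n)[:,:,::-1]); print(n,robot.camera_info(n))
s=robot.get_state();print(s['time'],s['ee_pos'],s['tool_rot'],s['force'],s['opening'])
E
```

```text
pics
scene {'fx': 453.9551976533831, 'fy': 453.9551976533831, 'cx': 274.35314982937683, 'cy': 208.5901758945378, 'dist': array([-0.02534343,  0.        ,  0.        ,  0.        ,  0.        ]), 'rvec': array([ 2.29778341,  1.00416389, -0.37183129]), 'tvec': array([-0.36917536, -0.23050691,  1.4899469 ])}
top {'fx': 442.2306429580154, 'fy': 442.2306429580154, 'cx': 277.07081789242955, 'cy': 210.10077232586085, 'dist': array([-0.01450893,  0.        ,  0.        ,  0.        ,  0.        ]), 'rvec': array([ 2.16029455, -2.14530807,  0.18161433]), 'tvec': array([0.02515524, 0.52242881, 1.02367631])}
0.1 [ 0.25801203 -0.56893099  0.22390726] [[ 9.10713111e-01  4.13039178e-01 -5.17654231e-04]
 [ 4.13039492e-01 -9.10712651e-01  9.19783372e-04]
 [-9.15276890e-05 -1.05147042e-03 -9.99999443e-01]] [-0.28464027  0.18714206  0.41797953] 0.09410387088511055
```

View pics/scene0.png

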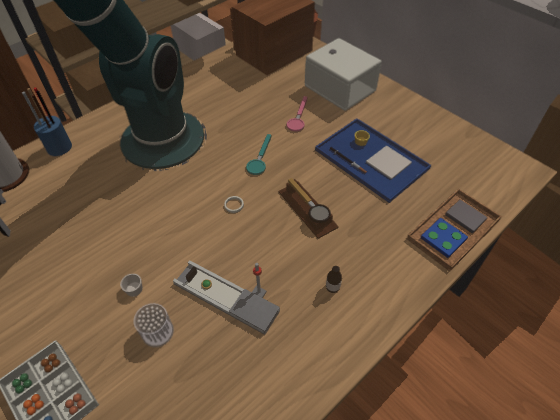

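View pics/top0.png

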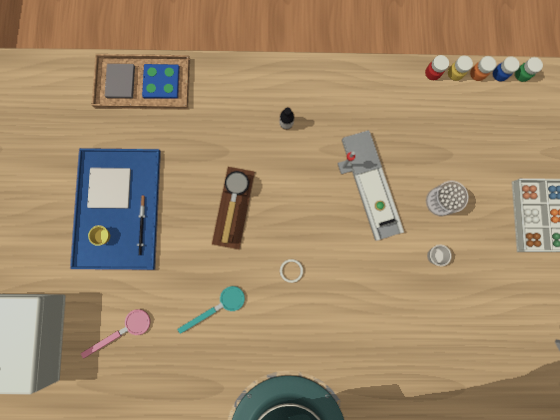

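The loupe candidates in the top view are:
- Black lens in the brown cradle at (236,183), which matches the description.
- Turquoise one at (232,298), a look-alike.
- Pink one at (138,322), a look-alike.

The stage is at about (372,185). The green gem at (380,206) and red collar at (351,157) can't be confused with the green-dotted blue tray at (160,80) or the beads at (540,210), which are well away. Next I'll take close crops.

```bash
python3 - <<'E'
import cv2,numpy as np
t=cv2.imread("pics/top0.png");s=cv2.imread("pics/scene0.png")
def c(i,x,y,w,h,k):return cv2.resize(i[y:y+h,x:x+w],(w*k,h*k),interpolation=cv2.INTER_CUBIC)
a=c(t,325,120,90,130,4);b=c(t,200,155,70,100,4)
o=np.zeros((520,660,3),np.uint8);o[:520,:360]=a;o[:400,370:650]=b;cv2.imwrite("pics/crop_top.png",o)
a=c(s,165,250,125,90,4);b=c(s,270,170,75,75,3)
o=np.zeros((360,740,3),np.uint8);o[:360,:500]=a;o[:225,510:735]=b;cv2.imwrite("pics/crop_scene.png",o)
E
```

```text
(no output)
```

View pics/crop_top.png

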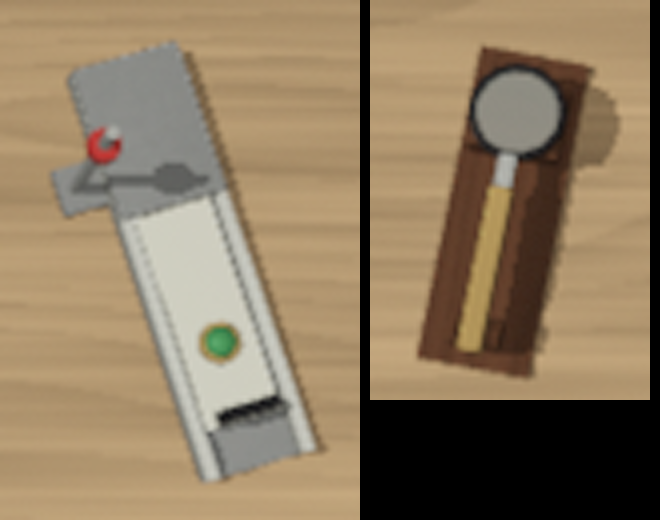

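View pics/crop_scene.png

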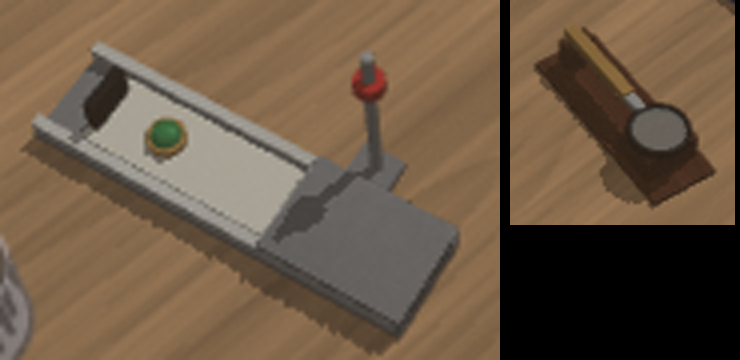

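The crops confirm it: black frame with brass handle in the wooden cradle, and a stage with the gem, black tab and red collar on the post. Now I'll measure.

```bash
cat > h.py <<'E'
import cv2,numpy as np
from rig import robot
CI={n:robot.camera_info(n) for n in("scene","top")}
def KD(n):
    c=CI[n];return np.array([[c['fx'],0,c['cx']],[0,c['fy'],c['cy']],[0,0,1]]),c['dist'],cv2.Rodrigues(c['rvec'])[0],c['tvec']
def ray(n,p):
    K,D,R,t=KD(n);u=cv2.undistortPoints(np.array([[p]],float),K,D)[0,0]
    d=R.T@np.array([u[0],u[1],1]);return -R.T@t,d/np.linalg.norm(d)
def onz(n,p,z):
    o,d=ray(n,p);return o+d*(z-o[2])/d[2]
def tri(p,q):
    A=np.zeros((3,3));b=np.zeros(3);rs=[ray("top",p),ray("scene",q)]
    for o,d in rs:
        M=np.eye(3)-np.outer(d,d);A+=M;b+=M@o
    X=np.linalg.solve(A,b);return X,[np.linalg.norm((np.eye(3)-np.outer(d,d))@(X-o)) for o,d in rs]
def proj(n,X):
    K,D,R,t=KD(n);return cv2.projectPoints(np.array([X],float),CI[n]['rvec'],t,K,D)[0].ravel()
def blobs(img,f,box,amin=8):
    x0,y0,x1,y1=box;c=img[y0:y1,x0:x1].astype(np.uint8)
    hsv=cv2.cvtColor(c,cv2.COLOR_RGB2HSV).astype(int)
    m=f(hsv[...,0],hsv[...,1],hsv[...,2]).astype(np.uint8)
    n,l,s,ce=cv2.connectedComponentsWithStats(m)
    i=1+np.argmax(s[1:,4]); return ce[i]+[x0,y0],s[i,4],(l==i).astype(np.uint8)
green=lambda h,s,v:(h>45)&(h<90)&(s>110)
red=lambda h,s,v:((h<8)|(h>172))&(s>130)&(v>90)
brass=lambda h,s,v:(h>17)&(h<30)&(s>90)&(v>110)
grey=lambda h,s,v:(s<50)&(v>60)
E
python3 - <<'E'
from h import *
t=cv2.imread("pics/top0.png")[:,:,::-1];s=cv2.imread("pics/scene0.png")[:,:,::-1]
g=blobs(t,green,(340,180,410,230));g2=blobs(s,green,(190,270,225,300))
print("gem",g[:2],g2[:2],onz("top",g[0],.024),onz("scene",g2[0],.024),tri(g[0],g2[0]))
r=blobs(t,red,(335,140,365,170));r2=blobs(s,red,(245,255,270,285))
print("collar",r[:2],r2[:2],tri(r[0],r2[0]))
# stage grey contour
G=blobs(t,grey,(325,120,415,250));print("grey",G[1])
c=max(cv2.findContours(G[2],0,1)[0],key=cv2.contourArea);print(cv2.approxPolyDP(c,2.5,True)[:,0]+[325,120])
# cover corners, rails ends by crop pick
P=lambda x,y:((x+.5)/4-.5+325,(y+.5)/4-.5+120)
for nm,p,z in[("FL",P(68,75),.023),("FR",P(178,42),.023),("NR",P(228,190),.023),("NL",P(115,218),.023),("RL",P(200,481),.018),("RR",P(322,450),.018)]:
    print(nm,np.round(p,1),onz("top",p,z).round(4))
b=blobs(t,brass,(212,190,245,250));k=np.argwhere(b[2])[:,::-1]+[212,190]
print("handle",b[:2],cv2.minAreaRect(k.astype(np.float32)),onz("top",b[0],.047))
b2=blobs(s,brass,(275,170,325,215));print("handle scene",b2[:2],onz("scene",b2[0],.045))
L=blobs(t,lambda h,s,v:(s<60)&(v>90),(222,168,250,195),20);(ce,ax)=cv2.fitEllipse(max(cv2.findContours(L[2],0,1)[0],key=len))[:2]
print("lens",L[:2],ce,ax,onz("top",ce,.043))
L2=blobs(s,lambda h,s,v:(s<70)&(v>80),(305,200,335,228),20);print("lens s",L2[:2],onz("scene",L2[0],.043),tri(L[0],L2[0]))
E
```

```text
Traceback (most recent call last):
  File "h.py", line 23, in blobs
    i=1+np.argmax(s[1:,4]); return ce[i]+[x0,y0],s[i,4],(l==i).astype(np.uint8)
        ~~~~~~~~~^^^^^^^^^
ValueError: attempt to get argmax of an empty sequence
```

```bash
python3 - <<'E'
import cv2
for n,a in(("top",[(206,380),(156,351),(230,228)]),("scene",[(283,207),(271,257),(195,300),(213,319)])):
    h=cv2.cvtColor(cv2.imread(f"pics/{n}0.png"),cv2.COLOR_BGR2HSV)
    for r,c in a: print(n,r,c,h[r-2:r+3,c-2:c+3].tolist())
E
```

```text
top 206 380 [[[66, 123, 156], [66, 124, 156], [66, 129, 150], [66, 131, 142], [66, 132, 129]], [[66, 115, 166], [66, 118, 164], [66, 126, 156], [66, 130, 147], [66, 135, 134]], [[66, 119, 161], [66, 120, 161], [66, 126, 154], [66, 131, 146], [66, 135, 132]], [[67, 128, 147], [66, 127, 151], [66, 128, 149], [66, 132, 139], [64, 126, 123]], [[41, 104, 142], [57, 107, 136], [63, 122, 128], [61, 111, 120], [36, 107, 121]]]
top 156 351 [[[1, 165, 175], [3, 80, 141], [30, 10, 125], [30, 11, 143], [20, 15, 153]], [[1, 132, 168], [10, 38, 120], [36, 12, 108], [15, 21, 97], [3, 99, 106]], [[1, 134, 168], [8, 42, 121], [36, 13, 102], [3, 78, 115], [1, 154, 134]], [[1, 166, 181], [2, 133, 161], [2, 115, 146], [2, 152, 161], [1, 179, 170]], [[1, 179, 189], [1, 180, 190], [1, 181, 190], [1, 180, 190], [1, 176, 184]]]
top 230 228 [[[20, 125, 177], [20, 125, 176], [20, 125, 177], [20, 129, 160], [17, 140, 104]], [[20, 126, 176], [20, 126, 176], [20, 125, 178], [20, 129, 156], [17, 140, 95]], [[20, 126, 176], [20, 125, 177], [20, 126, 176], [19, 133, 148], [15, 141, 87]], [[20, 126, 176], [20, 127, 
[... 1039 characters left out ...]
 71], [18, 141, 67], [17, 138, 74], [18, 143, 102], [18, 140, 137]], [[12, 143, 68], [14, 136, 60], [17, 137, 69], [17, 139, 75], [17, 139, 108]], [[11, 137, 69], [12, 143, 68], [16, 135, 68], [17, 133, 69], [18, 136, 77]], [[12, 144, 69], [11, 138, 70], [12, 137, 69], [15, 135, 68], [17, 139, 68]]]
scene 213 319 [[[17, 34, 104], [15, 34, 105], [17, 34, 105], [17, 34, 105], [17, 35, 103]], [[16, 32, 105], [17, 34, 104], [17, 34, 104], [15, 34, 104], [15, 34, 104]], [[17, 35, 103], [17, 34, 104], [16, 32, 104], [18, 37, 104], [16, 32, 103]], [[17, 34, 104], [18, 37, 104], [18, 32, 103], [16, 32, 103], [17, 34, 104]], [[17, 34, 104], [18, 32, 104], [17, 34, 104], [18, 32, 103], [17, 34, 105]]]
```

```bash
sed -i 's/(h>45)&(h<90)&(s>110)/(h>45)\&(h<90)\&(s>80)/; s/(h>17)&(h<30)&(s>90)&(v>110)/(h>16)\&(h<26)\&(s>115)\&(v>85)/; s/&(s>130)&(v>90)/\&(s>110)\&(v>80)/' h.py
python3 - <<'E'
from h import *
t=cv2.imread("pics/top0.png")[:,:,::-1].copy();s=cv2.imread("pics/scene0.png")[:,:,::-1].copy()
g=blobs(t,green,(340,180,410,230));g2=blobs(s,green,(190,270,225,300))
print("gem",g[:2],g2[:2],onz("top",g[0],.024),onz("scene",g2[0],.024),tri(g[0],g2[0]))
r=blobs(t,red,(335,140,365,170));r2=blobs(s,red,(245,255,270,285))
def bb(m,x,y):
    X,Y,w,h=cv2.boundingRect(m);return (X+x+(w-1)/2,Y+y+(h-1)/2),w,h
def hull(m,x,y):
    c=cv2.convexHull(np.argwhere(m)[:,::-1].astype(np.int32));M=cv2.moments(c);return (M['m10']/M['m00']+x,M['m01']/M['m00']+y)
print("collar",r[:2],r2[:2],tri(r[0],r2[0]),bb(r[2],335,140),bb(r2[2],245,255),hull(r[2],335,140),hull(r2[2],245,255))
print(tri(hull(r[2],335,140),hull(r2[2],245,255)))
G=blobs(t,grey,(325,120,415,250));print("grey",G[1])
c=max(cv2.findContours(G[2],0,1)[0],key=cv2.contourArea);print((cv2.approxPolyDP(c,2.5,True)[:,0]+[325,120]).tolist())
P=lambda x,y:((x+.5)/4-.5+325,(y+.5)/4-.5+120)
for nm,p,z in[("FL",P(68,75),.023),("FR",P(178,42),.023),("NR",P(228,190),.023),("NL",P(115,218),.023),("RL",P(200,481),.018),("RR",P(322,450),.018)]:
    print(nm,np.round(p,1),onz("top",p,z).round(4))
b=blobs(t,brass,(212,195,245,250));k=np.argwhere(b[2])[:,::-1]+[212,195]
R=cv2.minAreaRect(k.astype(np.float32));print("handle",b[:2],R,onz("top",b[0],.047),onz("top",R[0],.047))
B=cv2.boxPoints(R);print([onz("top",p,.047)[:2].round(4).tolist() for p in B])
b2=blobs(s,brass,(275,170,325,215));print("handle scene",b2[:2],onz("scene",b2[0],.045))
L=blobs(t,lambda h,s,v:(s<60)&(v>90),(222,168,250,195));ce,ax=cv2.fitEllipse(max(cv2.findContours(L[2],0,1)[0],key=len))[:2]
print("lens",L[:2],ce,ax,onz("top",ce,.043))
L2=blobs(s,lambda h,s,v:(s<70)&(v>80),(305,200,335,228));print("lens s",L2[:2],onz("scene",L2[0],.043),tri(L[0],L2[0]))
E
```

```text
gem (array([379.8  , 204.925]), np.int32(40)) (array([205.95 , 283.075]), np.int32(40)) [ 0.53942922 -0.22353213  0.024     ] [ 0.54247507 -0.22541796  0.024     ] (array([ 0.540169  , -0.22450496,  0.01984961]), [np.float64(0.00010464017485090437), np.float64(0.00010464017485088212)])
collar (array([350.02439024, 156.75609756]), np.int32(41)) (array([256.70731707, 270.43902439]), np.int32(41)) (array([ 0.63868694, -0.13753455,  0.10240821]), [np.float64(0.00019364220815576126), np.float64(0.0001936422081558409)]) ((350.5, 156.0), 8, 9) ((256.5, 270.5), 8, 8) (350.32945736434107, 156.26356589147287) (256.6305220883534, 270.12048192771084)
(array([ 0.63913721, -0.13788571,  0.10481923]), [np.float64(9.701866374488115e-05), np.float64(9.701866374485667e-05)])
grey 3158
[[365, 131], [342, 139], [346, 153], [351, 151], [350, 156], [355, 154], [356, 157], [338, 165], [341, 173], [353, 172], [376, 240], [403, 230], [370, 133]]
FL [341.6 138.4] [ 0.7079 -0.1325  0.023 ]
FR [369.1 130.1] [ 0.7304 -0.2024  0.023 ]
NR [381.6 167.1] [ 0.635  -0.2312  0.023 ]
NL [353.4 174.1] [ 0.6164 -0.1602  0
[... 183 characters left out ...]
647460938), (6.648908615112305, 41.60667037963867), 11.768289566040039) [0.49139846 0.1448989  0.047     ] [0.49193976 0.14474017 0.047     ]
[[0.4451, 0.1613], [0.5425, 0.1435], [0.5394, 0.1279], [0.4421, 0.146]]
handle scene (array([299.22222222, 189.45238095]), np.int32(126)) [0.4941742  0.14456711 0.045     ]
lens (array([236.26878613, 182.80346821]), np.int32(346)) (14.220635414123535, 14.879351615905762) (19.676733016967773, 20.8842716217041) [1.01970389 0.70253597 0.043     ]
lens s (array([319.2393617 , 212.75531915]), np.int32(188)) [0.589963   0.12681069 0.043     ] (array([0.58823887, 0.12821559, 0.04000864]), [np.float64(0.0004540993684990871), np.float64(0.0004540993684991179)])
```

```bash
python3 - <<'E'
from h import *
t=cv2.imread("pics/top0.png")[:,:,::-1].copy();s=cv2.imread("pics/scene0.png")[:,:,::-1].copy()
G=blobs(t,grey,(325,120,415,250));c=max(cv2.findContours(G[2],0,1)[0],key=len)[:,0]+[325,120]
def edge(a,b,z):
    a,b=np.array(a,float),np.array(b,float);u=(b-a)/np.linalg.norm(b-a);n=np.array([-u[1],u[0]])
    q=[p for p in c if abs((p-a)@n)<1.6 and 3<(p-a)@u<np.linalg.norm(b-a)-3]
    W=np.array([onz("top",p,z)[:2] for p in q],np.float32);l=cv2.fitLine(W,cv2.DIST_HUBER,0,.01,.01).ravel()
    return len(q),np.degrees(np.arctan(l[1]/l[0])).round(2),l[2:].round(4)
print(edge((353,172),(376,240),.018),edge((403,230),(370,133),.018))
h=np.radians(17.4);ex=np.array([np.cos(h),np.sin(h)]);ey=np.array([-ex[1],ex[0]])
mid=lambda p,q,z:(onz("top",p,z)+onz("top",q,z))[:2]/2
print("O",mid((341.5,138.5),(368.5,131),.023)-.12*ex,mid((375.5,240.5),(403.5,230.5),.018)+.15*ex)
O=np.array([.6058,-.2031]);P=O+.05*ex+.053*ey;print("post",P)
for z in(.095,.1,.105,.11):print(z,proj("scene",[*P,z]).round(1),proj("top",[*P,z]).round(1))
print("post top",proj("top",[*P,.135]),proj("scene",[*P,.135]))
T=blobs(t,lambda h,s,v:v<60,(370,205,405,240));print("tab",T[:2],(onz("top",T[0],.038)[:2]-O)@np.c_[ex,ey])
for n,(x,y) in dict(jar=(441,205),pot=(439,257),bottle=(287,125)).items():print(n,onz("top",(x,y),0)[:2].round(3))
E
```

```text
(63, np.float32(17.08), array([ 0.5377, -0.1857], dtype=float32)) (91, np.float32(17.04), array([ 0.5989, -0.2428], dtype=float32))
O [ 0.60331012 -0.20234535] [ 0.60808665 -0.2019622 ]
post [ 0.63766285 -0.13757322]
0.095 [256.5 271.8] [349.4 158. ]
0.1 [256.4 270.7] [349.8 157.4]
0.105 [256.3 269.6] [350.2 156.8]
0.11 [256.2 268.5] [350.6 156.3]
post top [352.64462843 153.2489008 ] [255.63866041 262.76747203]
tab (array([386.73529412, 221.97058824]), np.int32(34)) [-0.1147887   0.00196257]
jar [ 0.545 -0.385]
pot [ 0.414 -0.373]
bottle [0.749 0.004]
```

Measurements agree with the given sizes:
- **Stage:** heading about 17.1°, origin (0.606, -0.203).
- **Tab:** stage x = -0.114, as predicted from the gem.
- **Post and collar:** post position is consistent in both views, and the collar is at z ≈ 0.1025.

Next, the push.

```bash
cat >> h.py <<'E'
H=np.radians(17.1);ex=np.array([np.cos(H),np.sin(H),0]);ey=np.array([-ex[1],ex[0],0]);O=np.array([.6058,-.2028,0])
def Rot(a):
    return np.array([[np.cos(a),np.sin(a),0],[np.sin(a),-np.cos(a),0],[0,0,-1.]])
S=lambda x,y,z:O+x*ex+y*ey+np.array([0,0,z])
E
python3 - <<'E'
from h import *
robot.gripper_to(0.0)
robot.move_ptp(S(-.142,0,.12),Rot(H))
robot.move_linear(S(-.142,0,.041),velocity=.08)
robot.pause(.3)
s=robot.get_state();print(s['time'],s['ee_pos'],s['force'],s['opening'])
cv2.imwrite("pics/s1.png",cv2.resize(robot.grab_frame("scene")[220:350,130:320],None,fx=4,fy=4)[:,:,::-1])
E
```

```text
4.45 [ 0.47017359 -0.24461493  0.04122095] [-0.04109203  0.33196451  0.09598301] 0.00023933153254627782
```

View pics/s1.png

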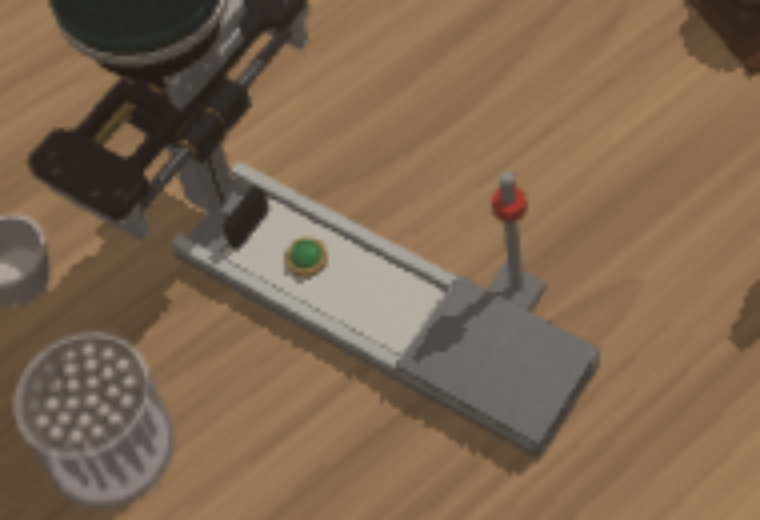

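Fingertips are down behind the tab, clear of the rails and the pot. I'll push slowly with a force guard.

```bash
python3 - <<'E'
from h import *
def rep(tag,hit=None):
    s=robot.get_state();f=s['force'];print(tag,hit,round(s['time'],2),"x=%.4f y=%.4f"%((s['ee_pos']-O)@ex,(s['ee_pos']-O)@ey),"F along %.2f lat %.2f z %.2f"%(f@ex,f@ey,f[2]));return (s['ee_pos']-O)@ex
hit=robot.move_linear(S(-.038,0,.041),velocity=.025,threshold=9);x=rep("push",hit)
robot.pause(.3);x=rep("settled")
E
```

```text
push True 6.83 x=-0.0832 y=0.0001 F along -0.48 lat 0.69 z -0.01
settled None 7.13 x=-0.0834 y=0.0003 F along 0.66 lat -0.86 z -0.29
```

```bash
python3 - <<'E'
from h import *
def rep(tag,hit=None):
    s=robot.get_state();f=s['force'];print(tag,hit,round(s['time'],2),"x=%.4f y=%.4f"%((s['ee_pos']-O)@ex,(s['ee_pos']-O)@ey),"F along %.2f lat %.2f z %.2f"%(f@ex,f@ey,f[2]));return (s['ee_pos']-O)@ex
x=-.0834
for i in range(14):
    x+=.001
    hit=robot.move_linear(S(x,0,.041),velocity=.015,threshold=9);robot.pause(.1);r=rep("step",hit)
    if hit or abs((robot.get_state()['force'])@ex)>9: break
E
```

```text
step False 7.48 x=-0.0830 y=0.0000 F along -5.76 lat -0.70 z -0.00
step False 7.83 x=-0.0829 y=-0.0000 F along -10.00 lat -0.06 z 2.20
```

Force rises to 10 N with almost no movement (over 3 N, past the 8 N jolts), so it's seated after about 43 mm. I'll back off, lift clear and look.

```bash
python3 - <<'E'
from h import *
robot.move_linear(S(-.11,0,.041),velocity=.06)
robot.move_linear(S(-.11,0,.2),velocity=.15)
robot.gripper_to(.06)
hl=-np.radians(10.2)
R=Rot(hl)
g=np.array([.4919,.1447])+.012*np.array([np.cos(hl),np.sin(hl)])
robot.move_ptp([*g,.16],R)
s=robot.get_state();print(s['time'],s['ee_pos'],g,s['force'])
T=robot.grab_frame("top");C=robot.grab_frame("scene");cv2.imwrite("pics/t2.png",T[:,:,::-1]);cv2.imwrite("pics/s2.png",C[:,:,::-1])
o=np.zeros((520,800,3),np.uint8)
o[:,:360]=cv2.resize(T[120:250,325:415],(360,520));o[:300,370:770]=cv2.resize(C[155:230,255:355],(400,300));cv2.imwrite("pics/c2.png",o[:,:,::-1])
g=blobs(T,green,(340,160,410,230));g2=blobs(C,green,(190,260,260,320))
X=tri(g[0],g2[0]);print("gem",g[:2],g2[:2],onz("top",g[0],.024),onz("scene",g2[0],.024),X, "stage x,y",(X[0]-O)@ex,(X[0]-O)@ey)
E
```

```text
12.1083 [0.50408119 0.14160293 0.16004286] [0.50371035 0.14257498] [ 0.17675831  0.96119764 -0.45186273]
gem (array([374.15384615, 188.23076923]), np.int32(39)) (array([220.12195122, 291.12195122]), np.int32(41)) [ 0.58103945 -0.2107402   0.024     ] [ 0.58405828 -0.21344133  0.024     ] (array([ 0.58186468, -0.21207607,  0.01930718]), [np.float64(0.0002311095160516325), np.float64(0.00023110951605174085)]) stage x,y -0.025604749740642595 -0.0018280571729115255
```

View pics/c2.png

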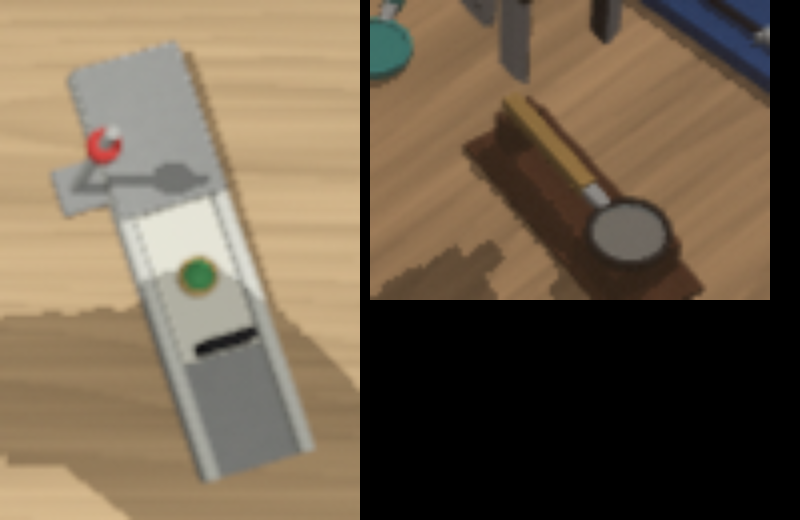

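The carrier is in place: the gem moved 43 mm, to stage x ≈ -0.026, which matches the contact position. The open fingers are above the handle. Now I'll grasp and lift.

```bash
python3 - <<'E'
from h import *
hl=-np.radians(10.2);R=Rot(hl)
g=np.array([.4919,.1447])+.012*np.array([np.cos(hl),np.sin(hl)])
hit=robot.move_linear([*g,.040],velocity=.08,frame=R,threshold=8);s=robot.get_state();print(hit,s['time'],s['ee_pos'],s['force'])
if not hit:
    robot.gripper_to(0.0);s=robot.get_state();print(s['time'],s['ee_pos'],s['force'],s['opening'])
    C=robot.grab_frame("scene");cv2.imwrite("pics/s3.png",cv2.resize(C[130:240,240:380],None,fx=4,fy=4)[:,:,::-1])
E
```

```text
False 13.8583 [0.50398475 0.14260915 0.04042128] [-0.29355629 -0.63016406  0.05485574]
14.6333 [0.50370209 0.1425935  0.03999286] [-0.45247866 -1.20399406 -0.29756214] 0.013647349651180337
```

View pics/s3.png

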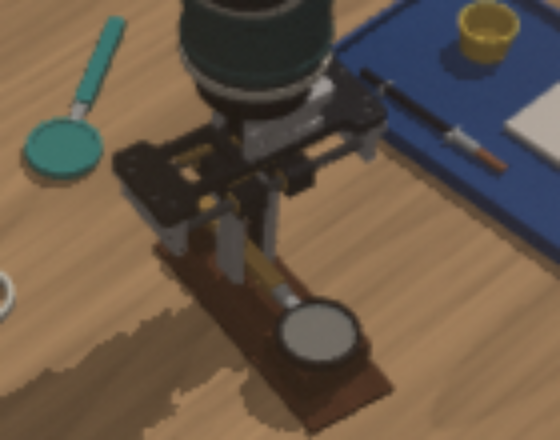

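```bash
python3 - <<'E'
from h import *
p=robot.get_state()['ee_pos']
robot.move_linear([p[0],p[1],.22],velocity=.12)
gem=np.array([.5818,-.2115,0]);t=gem-.0855*ex
robot.move_ptp([t[0],t[1],.22],Rot(H))
robot.move_linear([t[0],t[1],.15],velocity=.08);robot.pause(.3)
s=robot.get_state();print(s['time'],s['ee_pos'],s['force'],s['moment'],s['opening'])
T=robot.grab_frame("top");C=robot.grab_frame("scene");cv2.imwrite("pics/t4.png",T[:,:,::-1]);cv2.imwrite("pics/s4.png",C[:,:,::-1])
o=np.zeros((560,800,3),np.uint8)
o[:,:360]=cv2.resize(T[110:250,325:415],(360,560));o[:416,370:786]=cv2.resize(C[225:329,180:284],(416,416));cv2.imwrite("pics/c4.png",o[:,:,::-1])
E
```

```text
19.075 [ 0.50017117 -0.23667919  0.1502454 ] [ 0.13115076  0.25509323 -1.98885849] [-0.00526439 -0.0204454  -0.01502444] 0.01370984040385663
```

View pics/c4.png

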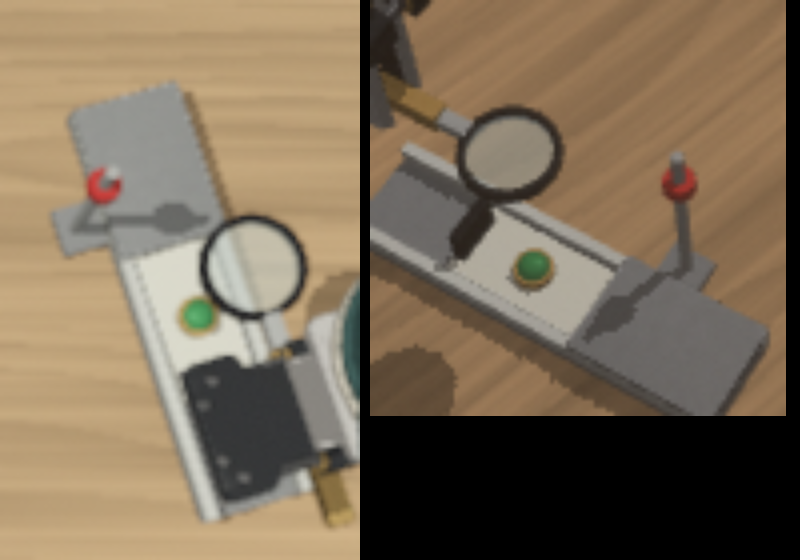

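The loupe is held over the stage and looks level. The frame ring is at about top px (388,176) and scene px (215,263). I'll triangulate the ring centre against the TCP.

```bash
cat >> h.py <<'E'
def ring(img,box,v):
    x0,y0,x1,y1=box
    c,n,m=blobs(img,lambda h,s,V:V<v,box)
    k=max(cv2.findContours(m,0,1)[0],key=cv2.contourArea)
    hu=cv2.convexHull(k)
    e=cv2.fitEllipseDirect(hu) if len(hu)>5 else None
    return np.array(e[0])+[x0,y0],e[1],n
E
python3 - <<'E'
from h import *
T=cv2.imread("pics/t4.png")[:,:,::-1].copy();C=cv2.imread("pics/s4.png")[:,:,::-1].copy()
for v in(70,90):
    a=ring(T,(373,160,404,191),v);b=ring(C,(201,248,232,277),v)
    X,e=tri(a[0],b[0]);print(v,a,b,X,e)
tcp=np.array([.50017,-.23668,.15025])
d=X-tcp;print("offset stage",d@ex,d@ey,d[2]);E=tcp+.085*ex
print("expected",proj("top",E),proj("scene",E))
E
```

```text
70 (array([387.73664474, 176.39849091]), (25.3305721282959, 26.050464630126953), np.int32(93)) (array([213.78674603, 263.80207157]), (23.45893096923828, 28.109682083129883), np.int32(178)) [ 0.58232405 -0.21194991  0.1473216 ] [np.float64(0.0006660096245348794), np.float64(0.0006660096245348834)]
90 (array([387.74941063, 176.43424988]), (25.74114990234375, 26.536577224731445), np.int32(120)) (array([212.59453773, 264.20322609]), (24.32451820373535, 31.413957595825195), np.int32(233)) [ 0.58170524 -0.21329385  0.14654902] [np.float64(0.0019771716014133234), np.float64(0.001977171601413415)]
offset stage 0.0848072840058077 -0.0016223325697013041 -0.0037009768577143387
expected [388.24760568 176.67228982] [213.77131688 262.76604357]
```

```bash
python3 - <<'E'
from h import *
P=S(.05,.053,0)
print("post",P)
for z in(.0975,.1025,.1075,.135):print(z,proj("scene",[*P[:2],z]).round(2),proj("top",[*P[:2],z]).round(2))
import glob
for f in("scene0","s2","s4"):
    I=cv2.imread(f"pics/{f}.png").astype(float)
    rd=I[...,2]-(I[...,0]+I[...,1])/2
    w=rd[262:280,250:264]
    base=np.median(rd[262:280,246:250])
    mx=w.max();out=[]
    for c in range(w.shape[1]):
        col=(w[:,c]-base)/(mx-base);ii=np.where(col>.4)[0]
        if len(ii)<3: continue
        a,b=ii[0],ii[-1]
        top=a-(col[a]-.4)/(col[a]-col[a-1]);bot=b+(col[b]-.4)/(col[b]-col[b+1])
        out.append((250+c,round(262+top,2),round(262+bot,2),round(262+(top+bot)/2,2)))
    print(f,out)
    if f=="s4":print(I[257:277,253:262].mean(2).astype(int))
# level-circle aspect
tcp=np.array([.50017,-.23668,.15025]);a=np.linspace(0,6.28,40)
for n in("top","scene"):
  for tilt in(-4,0,4):
    tt=np.radians(tilt);lx=ex*np.cos(tt)+np.array([0,0,np.sin(tt)]);E=tcp+.0855*lx
    pts=np.array([proj(n,E+.03*(np.cos(q)*lx+np.sin(q)*ey)) for q in a],np.float32);print(n,tilt,cv2.fitEllipse(pts))
E
```

```text
post [ 0.63800551 -0.13744095  0.        ]
0.0975 [256.56 271.32] [349.53 157.56]
0.1025 [256.46 270.22] [349.93 156.98]
0.1075 [256.36 269.11] [350.33 156.4 ]
0.135 [255.78 262.83] [352.58 153.1 ]
scene0 [(254, np.float64(266.96), np.float64(269.86), np.float64(268.41)), (257, np.float64(270.83), np.float64(273.17), np.float64(272.0)), (259, np.float64(266.26), np.float64(272.5), np.float64(269.38)), (260, np.float64(266.92), np.float64(271.6), np.float64(269.26))]
s2 [(254, np.float64(266.91), np.float64(269.88), np.float64(268.39)), (257, np.float64(270.83), np.float64(273.22), np.float64(272.02)), (259, np.float64(266.26), np.float64(272.51), np.float64(269.39)), (260, np.float64(266.92), np.float64(271.62), np.float64(269.27))]
s4 [(254, np.float64(266.94), np.float64(269.83), np.float64(268.39)), (257, np.float64(270.85), np.float64(273.19), np.float64(272.02)), (259, np.float64(266.27), np.float64(272.48), np.float64(269.37)), (260, np.float64(266.9), np.float64(271.62), np.float64(269.26))]
[[113 118 121 119 118 115 113 108 108]
 [119 120 118 116 116 112 107 108 115]
 [119 11
[... 645 characters left out ...]
 113 112]
 [119 117 114  76  69  73  96 112 111]]
top -4 ((387.4783020019531, 177.24070739746094), (25.837392807006836, 27.640583038330078), 116.901123046875)
top 0 ((388.1632385253906, 176.52088928222656), (26.427879333496094, 27.677824020385742), 124.52513885498047)
top 4 ((388.9192810058594, 175.97024536132812), (26.920013427734375, 27.702804565429688), 137.66282653808594)
scene -4 ((214.1716766357422, 264.4288330078125), (23.3145751953125, 27.00743293762207), 79.67399597167969)
scene 0 ((213.943359375, 263.0706787109375), (22.676511764526367, 27.165119171142578), 74.85301971435547)
scene 4 ((213.558349609375, 261.6175842285156), (21.916479110717773, 27.312456130981445), 70.7015151977539)
```

```bash
python3 - <<'E'
import cv2
C=cv2.imread("pics/s4.png");cv2.imwrite("pics/c4b.png",cv2.resize(C[245:282,195:270],None,fx=10,fy=10,interpolation=cv2.INTER_NEAREST))
E
```

```text
(no output)
```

View pics/c4b.png

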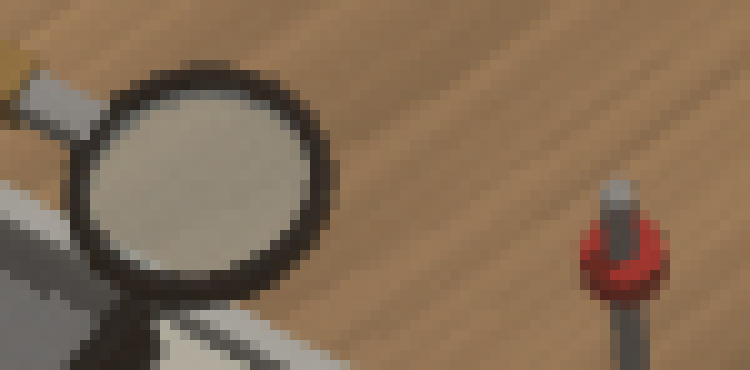

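The lens is level: both views match the projected level circle. The small offset in the scene view, about 0.75 px, shows up on the post's known top as well, so it's calibration bias. Corrected for that, the collar is at z ≈ 0.105. I'll lower to it and check lens against collar and gem in the same frames.

```bash
python3 - <<'E'
from h import *
p=robot.get_state()['ee_pos']
hit=robot.move_linear([.5001,-.2367,.105],velocity=.05);robot.pause(.5)
s=robot.get_state();print(s['time'],s['ee_pos'],s['tool_rot'].round(3).tolist(),s['force'],s['opening'])
T=robot.grab_frame("top");C=robot.grab_frame("scene");cv2.imwrite("pics/t5.png",T[:,:,::-1]);cv2.imwrite("pics/s5.png",C[:,:,::-1])
o=np.zeros((560,800,3),np.uint8)
o[:,:360]=cv2.resize(T[110:250,325:415],(360,560));o[:416,370:786]=cv2.resize(C[225:329,180:284],(416,416));cv2.imwrite("pics/c5.png",o[:,:,::-1])
E=s['ee_pos']+.0855*ex;print("lens FK",E,proj("top",E),proj("scene",E))
E
```

```text
20.725 [ 0.50008681 -0.23673927  0.10504393] [[0.956, 0.294, 0.0], [0.294, -0.956, -0.0], [0.0, 0.0, -1.0]] [-0.1035816  -0.22860263 -0.00136859] 0.013714535695907325
lens FK [ 0.58180712 -0.21159883  0.10504393] [382.904601   180.91313186] [216.27667395 273.18963027]
```

View pics/c5.png

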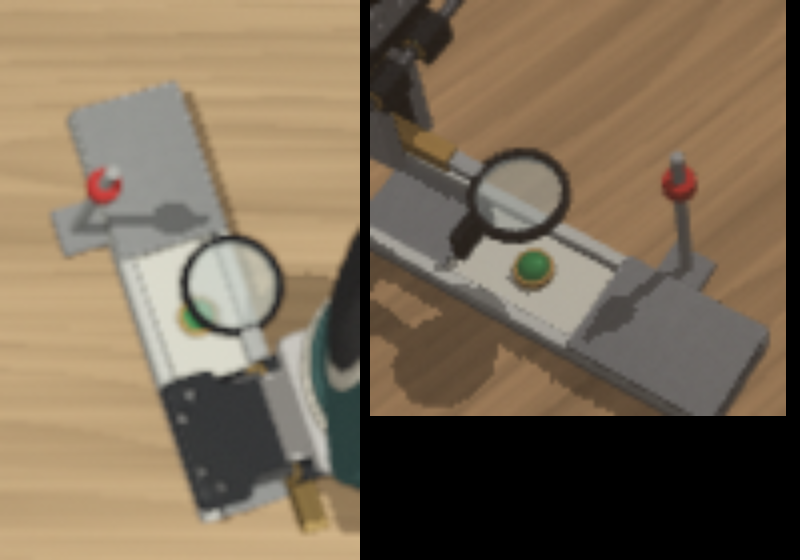

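```bash
python3 - <<'E'
from h import *
C=cv2.imread("pics/s5.png")[:,:,::-1].copy();T=cv2.imread("pics/t5.png")[:,:,::-1].copy()
E=np.array([.5818,-.2116,.105])
b=ring(C,(201,260,226,287),75);print("scene ring",b)
a=ring(T,(368,166,398,190),70);print("top ring",a)
bs=b[0]-proj("scene",E);bt=a[0]-proj("top",E)
print("bias",bs,bt)
g2=blobs(C,green,(190,260,260,320))[0];g=np.array([374.154,188.231]);print("gem px",g2)
for z in(.020,.022,.024):print(z,onz("scene",g2-bs,z),onz("top",g-bt,z))
print("tri",tri(g-bt,g2-bs), "collar",tri(np.array([350.5,156.1])-bt,np.array([257.,270.3])-bs))
E
```

```text
scene ring (array([214.42895126, 275.18089008]), (22.769329071044922, 31.0538387298584), np.int32(181))
top ring (array([385.04722595, 179.3309679 ]), (18.016380310058594, 23.29607391357422), np.int32(38))
bias [-1.84765037  1.98321741] [ 2.14694015 -1.58931961]
gem px [220.33333333 291.        ]
0.02 [ 0.58095997 -0.20509761  0.02      ] [ 0.57779171 -0.20625955  0.02      ]
0.022 [ 0.5819577  -0.20561604  0.022     ] [ 0.57739259 -0.20578255  0.022     ]
0.024 [ 0.58295544 -0.20613446  0.024     ] [ 0.57699346 -0.20530555  0.024     ]
tri (array([ 0.57901023, -0.2056289 ,  0.01781014]), [np.float64(0.0013881930261317945), np.float64(0.0013881930261319107)]) collar (array([ 0.63721842, -0.13197018,  0.10341673]), [np.float64(0.0020069661952581957), np.float64(0.002006966195258314)])
```

The ring masks are contaminated here: the tab merges in the scene view and the ring isn't closed in the top view. I'll use the clean biases from the previous pose instead.

```bash
python3 - <<'E'
from h import *
bs=np.array([-.1,.7]);bt=np.array([-.42,-.12])
g2=np.array([220.2,291.06]);g=np.array([374.154,188.231])
for z in(.020,.022,.024):print(z,onz("scene",g2-bs,z),onz("top",g-bt,z))
print("tri",tri(g-bt,g2-bs), "collar",tri(np.array([350.5,156.1])-bt,np.array([256.9,270.3])-bs))
C=cv2.imread("pics/s5.png");T=cv2.imread("pics/t5.png")
o=np.zeros((500,800,3),np.uint8)
o[:,:390]=cv2.resize(T[160:210,360:399],(390,500),interpolation=cv2.INTER_NEAREST);o[:400,400:800]=cv2.resize(C[255:295,197:237],(400,400),interpolation=cv2.INTER_NEAREST)
cv2.imwrite("pics/c5b.png",o)
E
```

```text
0.02 [ 0.58071425 -0.21080948  0.02      ] [ 0.58155972 -0.21275295  0.02      ]
0.022 [ 0.58171248 -0.21131644  0.022     ] [ 0.58115354 -0.2122638   0.022     ]
0.024 [ 0.58271071 -0.2118234   0.024     ] [ 0.58074736 -0.21177466  0.024     ]
tri (array([ 0.58143508, -0.21177954,  0.02211984]), [np.float64(0.0005462142254174961), np.float64(0.0005462142254173647)]) collar (array([ 0.63920214, -0.13799431,  0.10713939]), [np.float64(0.0011057764658027086), np.float64(0.0011057764658026353)])
```

View pics/c5b.png

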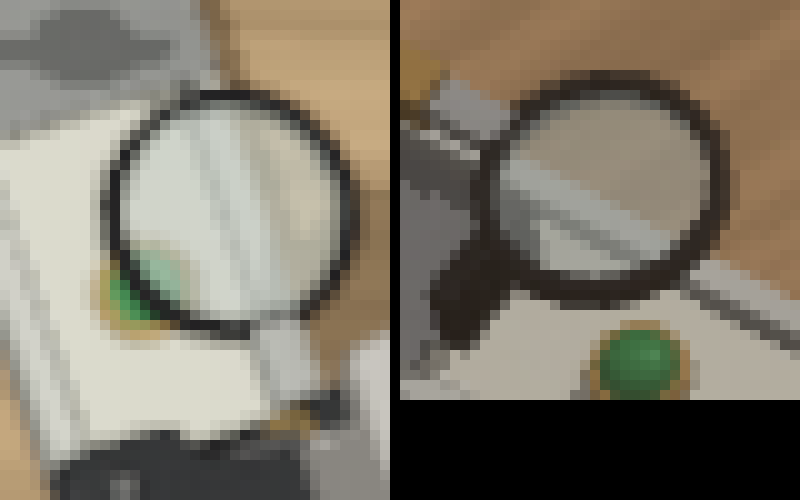

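```bash
python3 - <<'E'
from h import *
bs=np.array([.5,.1]);bt=np.array([-.4,0])
for n,p,q in(("tip",(352.85,152.6),(256.9,263.8)),("collar",(350.6,156.0),(256.9,270.0)),("gem",(374.154,188.231),(220.2,291.06)),("lens",(382.5,180.9),(216.7,273.4))):
    X,e=tri(np.array(p)-bt,np.array(q)-bs);print(n,X.round(4),e[0].round(4))
T=cv2.imread("pics/t5.png");C=cv2.imread("pics/s5.png")
o=np.zeros((500,800,3),np.uint8)
o[:400,:400]=cv2.resize(T[143:168,340:365],(400,400),interpolation=cv2.INTER_NEAREST);o[:400,400:800]=cv2.resize(C[256:281,245:270],(400,400),interpolation=cv2.INTER_NEAREST)
cv2.imwrite("pics/c5c.png",o)
E
```

```text
tip [ 0.6399 -0.1384  0.1343] 0.0009
collar [ 0.6393 -0.1389  0.107 ] 0.0003
gem [ 0.5815 -0.2128  0.0207] 0.0003
lens [ 0.5818 -0.2118  0.1048] 0.0001
```

View pics/c5c.png

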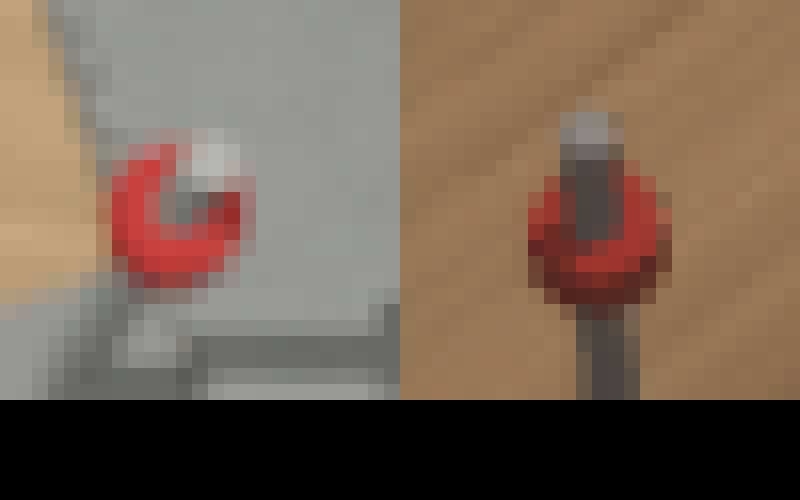

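The same-frame checks agree:
- **Lens:** (0.582, -0.212, 0.105).
- **Gem:** (0.5815, -0.2125), so the lens is about 1 mm off centre.
- **Collar:** z from 0.1045 to 0.1066 relative to the 135 mm post tip.

No correction is needed. I'll do a last check of the whole scene and hand in.

```bash
python3 - <<'E'
from h import *
for a,b in(("top0","t5"),):
    d=cv2.absdiff(cv2.imread(f"pics/{a}.png"),cv2.imread(f"pics/{b}.png")).max(2)
    for n,(x,y) in dict(jar=(450,198),pot=(440,256),lid=(291,271),bottle=(287,118),tile=(108,188),cup=(98,236),brush=(142,225),turq=(232,298)).items():print(n,int(np.median(d[y-10:y+10,x-10:x+10])),end=' ')
s=robot.get_state();print(s['time'],s['ee_pos'],s['opening'],np.abs(s['joint_vel']).max())
robot.sign_off()
E
```

```text
jar 87 pot 108 lid 12 bottle 10 tile 13 cup 12 brush 11 turq 12 20.825 [ 0.50010858 -0.23669412  0.10499954] 0.013539350362712832 0.0012203594361378416
the job is handed in; nothing more can be done
```

```bash
python3 - <<'E'
import cv2,numpy as np
a=cv2.imread("pics/scene0.png");b=cv2.imread("pics/s5.png")
cv2.imwrite("pics/cmp.png",np.hstack([cv2.resize(i[265:350,100:190],(360,340)) for i in(a,b)]))
E
```

```text
(no output)
```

View pics/cmp.png

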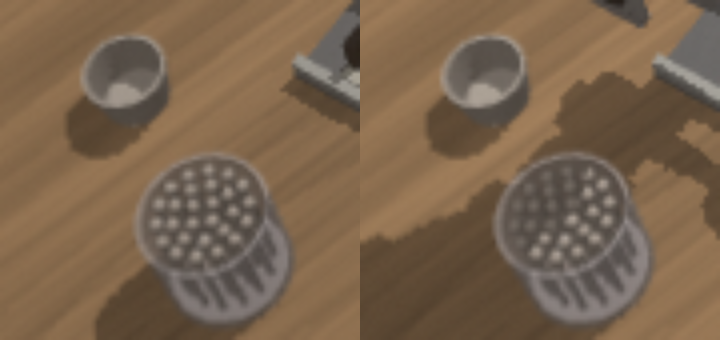

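I pushed the carrier by its tab until it seated, then lifted the loupe by its handle. The job was handed in at 20.8 s with the loupe held level over the gem, at the collar's height.

- **Seating:** the carrier slid about 43 mm. Against the stop the force rose from 6 to 10 N within 0.1 mm, above the 8 N jolts.
- **Final pose:** the lens is at about (0.582, -0.212, 0.105), roughly 1 mm from the gem's centre. The arm was still and the grip opening was 13.5 mm on the handle.
- **Collar height:** this is the least certain figure. Different methods gave 0.102 to 0.107 m; I held 0.105 m.
- **Checks that disagreed:** the last automatic ring fits were spoiled, by the tab in the scene view and by an incomplete ring in the top view. I read the ring edges from enlarged crops instead. The change check flagged the swab jar and pigment pot. A crop comparison from the other camera shows both where they were, so it was the arm and its shadow in the top view.

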